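# Hang the drying frame on both hooks

### The job

Lift the steel drying frame by its upright handle tab and hang it on the stand so that the slots at both ends of its top rail drop over the two upturned hook ends and the rail lies fully down on both hook arms. The hook bar is clamped somewhere sideways on the stand, so feel gently for the place where both ends drop in, never push hard, and let go only when both sides are fully home. Leave the other things on the bench where they are.

Things in the scene. Friction and masses are not known exactly. Their poses are not given: they have to be found in the camera images.
- drying_frame: Loose steel drying frame, 0.28 to 0.46 kg, standing on two feet. Origin: centre of its underside; z up, y along its wide top rail, x across; same front and back. Rail: flat bar 200 (y) x 30 (x) x 6 mm, underside at z = 110, with a slot near each end. Below it, two 8 mm rods at y = +-18 go down to a small frame with pegs, 90 mm wide (y), z = 0 to 63, and feet 60 mm long (x).
- handle (a point): Point on the drying frame's upright grey handle tab, over the middle of the rail, 144 mm above the feet. The tab is 14 mm thick (frame x), 50 mm long (y), from the rail's top (z = 116) to z = 162 mm above the feet. Grasp it from above across its 14 mm.
- slot_left (a point): Middle of the drying frame's slot at y = +80 mm, at the rail's underside. Through slot 16 mm (x) by 12 mm (y). Contact between frame and stand is stiff and must stay below 25 N.
- slot_right (a point): Middle of the drying frame's slot at y = -80 mm, at the rail's underside. Through slot 16 mm (x) by 12 mm (y). Contact between frame and stand is stiff and must stay below 25 N.
- stand: Fixed stand that does not yield. Origin: on the bench below its cross bar; -x is its front, y along the cross bar, z up. Base plate x = -95 to 55, y = +-145, 12 mm high; posts at y = +-130, 164 high; cross bar x = -7 to 7, z = 123 to 145 mm. On its front is clamped a hook bar (190 mm long, reaches to x = -14, two black knobs to x = -22) that carries two hook arms forward.
- hook_middle (a point): Fixed point of the stand at its x = -60 mm, y = 0, z = 150 mm: midway between the hooks if the hook bar were centred. In truth the hook bar is rigidly clamped up to 24 mm to either side along the stand's y, unmeasured. Hung fully home the rail lies along y with its underside at this height and its slots at this x; resting on the hook tips it is 28 mm too high.
- rest_height (a point): Point on the stand at x = -30, y = 0, z = 150 mm: height of the hook arms' tops. The two arms are 160 mm apart (80 each side of the hook bar's middle), 12 mm wide, 10 thick, and reach to x = -69 mm; each ends in an upturned 8 mm pin at x = -60 mm, flat tip at z = 178 mm. The frame can come in from the front, rail above the tips, its body between the arms.
- beaker: Bystander, stays where it is: small clear plastic beaker, 59 mm across, 70 mm high. Origin: centre of its underside.
- vial: Bystander, stays where it is: vial with a screw cap, 27 mm across, 56 mm high. Origin: centre of its underside.
- timer: Bystander, stays where it is: flat white bench timer, 58x70x18 mm. Origin: centre of its underside.
- amber_flask: Bystander, stays where it is: amber bottle, 60 mm across, 122 mm high. Origin: centre of its underside.

How it is judged:
On the way, in this order (a step that is already met when the one before it is completed fails the run):
1. the frame is lifted off the bench in the gripper (height (world z) of drying_frame above 0.02 m and contact force between the fingers and drying_frame above 1 N), for 0.2 s.
2. both ends of the rail are fully down on the hook arms while the gripper still holds the frame (z of slot_left in the frame of stand between 0.146 and 0.154 m and x of slot_left in the frame of stand between -0.067 and -0.053 m and z of slot_right in the frame of stand between 0.146 and 0.154 m and x of slot_right in the frame of stand between -0.067 and -0.053 m and contact force between the fingers and drying_frame above 1 N and contact force between drying_frame and stand above 0.5 N), for 0.2 s.
At the end, for the whole second after the job is handed in: The drying frame hangs at rest and released on the stand: both slots over the upturned ends (within 7 mm front to back of the hooks), the rail's underside at both slots within 4 mm of the arm tops (150 mm), the frame within 0.12 rad of upright (z of slot_left in the frame of stand between 0.146 and 0.154 m and x of slot_left in the frame of stand between -0.067 and -0.053 m and z of slot_right in the frame of stand between 0.146 and 0.154 m and x of slot_right in the frame of stand between -0.067 and -0.053 m and contact force between drying_frame and stand above 0.5 N and angle between drying_frame's own z axis and vertical below 0.12 rad and linear speed of drying_frame below 0.02 m/s and angular speed of drying_frame below 0.2 rad/s); the robot touches nothing.
It fails at once if the frame is pushed against the stand with more than 30 N (contact force between drying_frame and stand above 30 N).
It fails at once if the beaker is moved more than 15 mm (distance of beaker from where it was at the start of the episode above 0.015 m).
It fails at once if the vial is moved more than 15 mm (distance of vial from where it was at the start of the episode above 0.015 m).
It fails at once if the timer is moved more than 15 mm (distance of timer from where it was at the start of the episode above 0.015 m).
It fails at once if the amber flask is moved more than 15 mm (distance of amber_flask from where it was at the start of the episode above 0.015 m).
It also fails if it takes over 58 s, if anything falls off the work surface, if the arm or the gripper's body presses on something with over 40 N, if the wrist force passes 120 N, or if a joint passes its speed limit or range.

### The arm

A 6-joint arm with a two-finger parallel gripper is mounted at the origin on a cart in front of the work surface, level with it; the furniture and walls round the work are solid. World frame = base frame: x ahead of the robot, y to its left, z up, the work surface at z = 0. Lengths are in m, angles in rad, forces in N, time in s.
With the tool pointing down it reaches from about 0.15 to 0.775 m from the base axis. Payload 6.1 kg.
Tool frame: the origin (TCP) lies midway between the tips of the shut fingers; the grasp point (between the pads) lies 19 mm behind it (env.grasp_offset is the distance from the TCP to the grasp point, in m); z points along the fingers, y is the line along which they close (so a half turn about z gives the same grasp; the last joint's range is limited). The gripper opens to 85 mm and grips with 20 to 120 N. Pads are 22 mm wide; open, the fingers measure 114 mm over their backs; the gripper's body (76 mm by 85 mm) begins 54 mm behind the grasp point. The pads swing forward as they close: fully open they stand 13 mm farther back than shut.
Start: joints at [1.3, 0.126, -0.04, 1.405, 0, 1.571], TCP at [0.14, 0.506, 0.231] pointing down, gripper open.
Joint ranges: [-2.72, 2.72], [-0.95, 1.95], [-1.27, 1.35], [-1.78, 2.02], [-1.46, 1.47], [-3.14, 3.14]. Speed limits (rad/s): [2.39, 2.39, 3.01, 3.14, 3.14, 3.14].

### API

Orientations are given as a rotation vector (axis times angle).
In Python, from workcell import env gives the robot as it stands.
- The arm moves only by the tool apply_moves, never from a script. Its argument "commands" is a list of rows, each an object of numbers: "claw": the finger opening in m, from 0 to 0.0854; "x", "y", "z": the shift along the world's x, y, z in m; "yaw": the turn about the world's z in rad. In form: [{"claw": .., "x": .., "y": .., "z": .., "yaw": ..}, ...]. A call has 1 to 8 rows; each row is the pose to reach, as a shift and turn from the pose commanded when the call began; what a row does not reach only later rows make up. A row lasts 1/12 s, in which the tool goes at most 41.7 mm and 7.16 degrees, less where a joint would pass 70% of its speed; a pose out of reach is approached as far as the arm can. A call with a gripper value outside its range is refused whole. The fingers move at their own pace and stop on an object; the grip force is fixed at half the most. Time passes only in rows, so rows that repeat a pose let the fingers close. It gives the time, the measured TCP pose, the force, the opening and the grip force at its end, in the units of the state.
- env.sense(): the state, without advancing time (a new reading comes with each control period).
- env.capture(name): name is "scene" or "top"; returns a dict with "frame" (480x640x3 uint8, red, green, blue), "range_z" (480x640 float32, m along the optical axis (not along the pixel's ray), 0 where there is no reading), "fx", "fy", "cx", "cy" (pixels), "k1" (the pictures are not rectified: a ray, as slopes to the right and down, at radius r is drawn at 1 + k1 r^2 times it, then the intrinsics apply), "R" (3x3) and "t" (3): a world point X has camera coordinates R X + t. Camera axes: x right, y down, z forward; pixel columns grow to the right and rows downward; lengths in m; the calibration is good to about 2 mm. A picture is of the moment at which its call begins.
- env.sign_off(): hands the job in; it is judged then, once.
The state is a dict: "time_s": time; "qpos": joint angles; "joint_vel": joint speeds; "joint_torque": joint torques, N m; "tcp_pos": TCP position; "orientation": TCP orientation; "wrist_force": force on the tool from outside, world axes, zero at the start; "ft_torque": the same for the moment, N m; "width": opening from 0.0 (shut) to 1.0 (fully open); "finger_force": force on a finger pad.
Only numpy, scipy, OpenCV 4.12 (cv2) and the standard library are available. Lean on these libraries where they do the work, as an engineer would, in place of code of your own. Each camera call takes 0.05 s, during which the arm holds its last target. There are 200 camera calls.

## Working session

There is one attempt and no reset: what is moved stays moved. The work goes in short steps, Python scripts to look and compute and a tool call to move; the robot and the scene stay as the last step left them, time stands still between calls to the robot, and variables do not carry over. Pictures are saved under pics/ and viewed, at most 10 in all, crops included, and the job is handed in when it is done.

Besides the shell and the picture viewer there is one more tool, called after "Emit:" by a JSON object that holds its "method" and its "body". apply_moves: Moves the arm, as the interface text tells. Its arguments: {"type":"object","properties":{"commands":{"type":"array","items":{"type":"object","properties":{"claw":{"type":"number"},"x":{"type":"number"},"y":{"type":"number"},"z":{"type":"number"},"yaw":{"type":"number"}}}}},"required":["commands"]}

```bash
mkdir -p pics
cat > h.py <<'E'
import numpy as np,cv2
from workcell import env
def cloud(c):
    v,u=np.mgrid[0:480,0:640]
    K=np.array([[c['fx'],0,c['cx']],[0,c['fy'],c['cy']],[0,0,1.]])
    p=cv2.undistortPoints(np.stack([u,v],-1).reshape(-1,1,2).astype(float),K,np.array([c['k1'],0,0,0,0.])).reshape(480,640,2)
    z=c['range_z']; P=np.dstack([p[...,0]*z,p[...,1]*z,z])
    W=(P-np.array(c['t']))@np.array(c['R']); W[z==0]=np.nan
    return W
E
python3 - <<'E'
from h import *
for n in ("scene","top"):
    c=env.capture(n); np.savez(n+'0.npz',**c); cv2.imwrite(f'pics/{n}0.png',c['frame'][...,::-1]); print(n,-np.array(c['R']).T@c['t'],c['k1'])
print(env.sense())
E
```

```text
scene [-0.29357123 -0.59369625  0.92555597] 0.04311162899169746
top [ 0.51179942 -0.16866231  0.96953013] -0.03604178177943102
{'time_s': 0.1, 'qpos': array([ 1.30001349e+00,  1.26336318e-01, -4.05136081e-02,  1.40544079e+00,
       -1.36581015e-06,  1.57082092e+00]), 'joint_vel': array([ 0.00020437, -0.00039287,  0.00262258,  0.00028799,  0.00034854,
       -0.00112547]), 'joint_torque': array([ 5.61691686e-04, -4.36902881e+01,  3.53606522e+01,  1.36255668e-02,
        6.50533912e-05,  1.22560172e-05]), 'tcp_pos': array([0.14032652, 0.50549545, 0.23059462]), 'orientation': array([-4.24057502e-01, -3.11263803e+00,  2.32603937e-03]), 'wrist_force': array([-0.38262832, -0.673503  , -0.36432286]), 'ft_torque': array([-0.01506094,  0.02904099,  0.02225619]), 'finger_force': 0.0, 'width': 0.9987709943200459}
```

View pics/scene0.png

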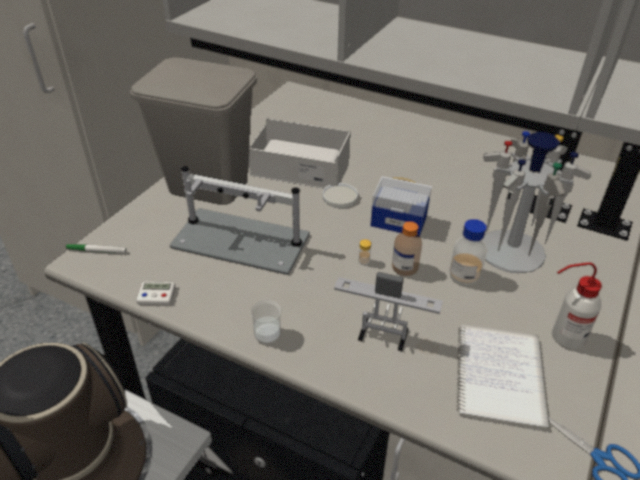

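View pics/top0.png

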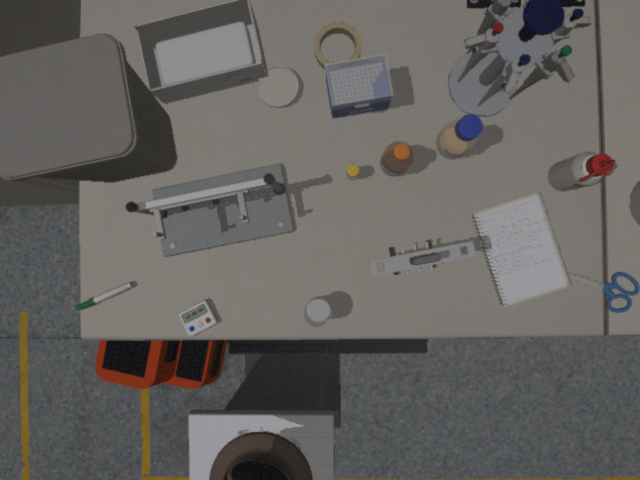

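Scene view: the stand is at about (240,235) and the frame at (388,305), with its tab at (390,287). The beaker (267,322), vial (365,250) and flask (407,248) are nearby. Top view: rail from (372,267) to (490,243), tab at (427,258), hook arms at about (157,222) and (243,205), beaker (318,311), timer (197,317).

Run:
```python
from h import *
import cv2
c=dict(np.load('top0.npz')); W=cloud(c)
def box(u0,u1,v0,v1,z0,z1,n,W=W):
    w=W[v0:v1,u0:u1].reshape(-1,3); m=(w[:,2]>z0)&(w[:,2]<z1); w=w[m]
    if len(w)<4: print(n,len(w));return
    (cx,cy),(a,b),ang=cv2.minAreaRect((w[:,:2]*1000).astype(np.float32))
    d=np.linalg.svd(w[:,:2]-w[:,:2].mean(0),full_matrices=False)[2][0]
    print(n,len(w),'mean',w.mean(0).round(4),'rect',round(cx,1),round(cy,1),round(a,1),round(b,1),round(ang,2),'dir',np.degrees(np.arctan2(d[1],d[0])).round(2))
box(360,500,230,285,.105,.125,'rail')
box(360,500,230,285,.150,.175,'tab')
box(140,300,160,260,.004,.03,'plate')
box(120,290,170,220,.135,.152,'crossbar')
box(120,290,170,220,.155,.175,'posts')
box(140,175,205,240,.14,.2,'hookL'); box(225,255,195,225,.14,.2,'hookR')
box(300,335,290,330,.03,.1,'beaker'); box(340,365,155,185,.03,.1,'vial'); box(380,415,140,180,.05,.2,'flask'); box(175,220,295,340,.01,.04,'timer')
s=dict(np.load('scene0.npz')); V=cloud(s)
box(330,445,270,315,.105,.12,'rail',V);box(370,410,265,300,.14,.175,'tab',V);box(370,410,272,283,.158,.175,'tabtop',V);box(160,320,200,275,.004,.03,'plate',V)
im=c['frame'][...,::-1]
cv2.imwrite('pics/s1.png',np.vstack([cv2.resize(im[160:262,110:310],(800,408),interpolation=cv2.INTER_CUBIC),]))
cv2.imwrite('pics/s2.png',cv2.resize(s['frame'][160:275,165:320,::-1],(775,575),interpolation=cv2.INTER_CUBIC))
```

```text
rail 1345 mean [ 0.4875 -0.3312  0.1161] rect 487.2 -332.3 30.3 199.8 10.21 dir -79.76
tab 226 mean [ 0.4874 -0.3313  0.1609] rect 487.0 -331.7 14.2 48.9 10.12 dir 99.89
plate 7426 mean [0.5886 0.0686 0.0124] rect 596.5 82.8 350.2 216.6 89.27 dir -81.0
crossbar 1732 mean [0.6066 0.0767 0.1453] rect 607.1 92.5 295.7 89.4 85.75 dir 98.58
posts 200 mean [0.611  0.0757 0.1642] rect 587.5 73.1 73.1 278.2 10.03 dir -80.7
hookL 413 mean [0.5691 0.1595 0.1498] rect 562.7 164.3 66.1 64.2 87.52 dir -160.31
hookR 218 mean [0.5848 0.0008 0.1526] rect 590.4 4.8 65.0 29.4 33.45 dir -160.35
beaker 313 mean [ 0.3743 -0.1294  0.0566] rect 379.0 -130.6 56.2 57.0 89.18 dir 170.68
vial 153 mean [ 0.6662 -0.2066  0.0539] rect 667.1 -206.7 26.0 24.3 87.78 dir 151.46
flask 797 mean [ 0.6842 -0.2925  0.0964] rect 689.2 -296.0 59.0 58.2 2.45 dir 57.3
timer 865 mean [0.3625 0.1296 0.0165] rect 362.0 130.7 58.0 71.6 25.9 dir 117.25
rail 1242 mean [ 0.4831 -0.333   0.115 ] rect 486.2 -330.1 36.5 199.6 10.12 dir -79.76
tab 350 mean [ 0.4818 -0.3318  0.1542] rect 483.8 -330.7 18.3 50.1 9.02 dir -79.34
tabtop 143 mean [ 0.484  -0.3312  0.1611] rect 483.9 -331.0 18.3 48.1 9.02 dir -80.71
plate 5566 mean [0.5871 0.0737 0.0116] rect 604.6 93.2 273.1 379.1 28.77 dir -83.19
```

View pics/s1.png

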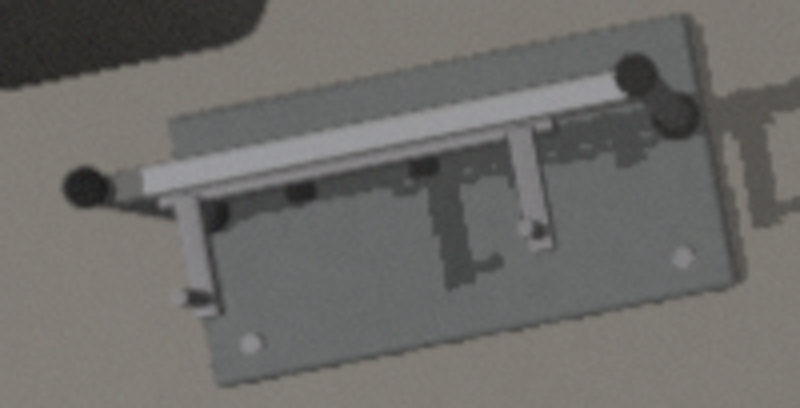

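View pics/s2.png

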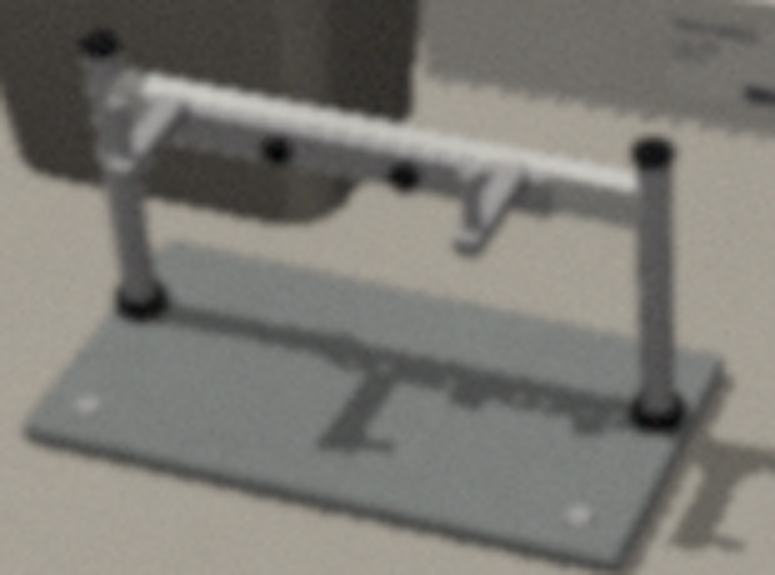

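The crops show the hook bar shifted to the stand's left. In the top crop the arms are at (195,250) and (530,190), with pin tips at about (185,297) and (532,230). I'll measure the offset in the stand frame.

```bash
cat > st.py <<'E'
from h import *
c=dict(np.load('top0.npz')); W=cloud(c)
P=W[150:270,110:310].reshape(-1,3); P=P[np.isfinite(P[:,0])]
z=P[:,2]; reg=(P[:,0]>.47)&(P[:,0]<.72)
po=P[reg&(abs(z-.164)<.005)]
L=po[po[:,1]>.15]; L=L[:,:2]; 
a=po[po[:,1]>.18][:,:2]; b=po[po[:,1]<-.02][:,:2]
mid=lambda q:(q.max(0)+q.min(0))/2
print('posts',len(a),len(b),a.mean(0),b.mean(0),mid(a),mid(b))
# frame from plate: edges of min area rect on plate pts filtered
pl=P[(abs(z-.012)<.004)&reg&(P[:,1]<.25)&(P[:,1]>-.1)]
r=cv2.minAreaRect((pl[:,:2]*1000).astype(np.float32)); print('plate',r)
d=mid(a)-mid(b); th=np.arctan2(d[1],d[0])-np.pi/2; o=(mid(a)+mid(b))/2
print('post dist',np.hypot(*d),'yaw',np.degrees(th),'o',o)
th0=th
for it in range(4):
  R=np.array([[np.cos(th),-np.sin(th)],[np.sin(th),np.cos(th)]])
  S=np.c_[(P[:,:2]-o)@R,P[:,2]]
  cb=S[(abs(S[:,2]-.145)<.004)&(abs(S[:,0])<.011)&(abs(S[:,1])<.11)]
  k=np.polyfit(cb[:,1],cb[:,0],1); th-=k[0]; 
  print('cb slope',np.degrees(k[0]),'off',k[1],cb[:,0].min(),cb[:,0].max())
R=np.array([[np.cos(th),-np.sin(th)],[np.sin(th),np.cos(th)]])
S=np.c_[(P[:,:2]-o)@R,P[:,2]]
for s in (1,-1):
  h=S[(abs(S[:,2]-.15)<.005)&(S[:,0]<-.018)&(S[:,0]>-.055)&(S[:,1]*s>0)]
  print('arm',s,len(h),'y',np.percentile(h[:,1],[0,5,50,95,100]).round(4),'z',h[:,2].mean())
  h=S[(S[:,2]>.165)&(S[:,0]<-.03)&(S[:,1]*s>0)]; print('pin',len(h),h.mean(0) if len(h) else '', h[:,2].max() if len(h) else '')
hm=S[(abs(S[:,2]-.15)<.006)&(S[:,0]<-.03)]; print('xmin arms',hm[:,0].min())
print('th',np.degrees(th),'hook_mid world',o+R@[-.06,0])
E
python3 st.py
```

```text
posts 130 92 [0.61069663 0.20670689] [ 0.63706332 -0.05062921] [0.62628704 0.21256991] [ 0.63706791 -0.05046271]
plate ((624.9710693359375, 86.37110137939453), (213.99420166015625, 303.6219482421875), 10.239513397216797)
post dist 0.263253465288919 yaw 2.347059166237205 o [0.63167747 0.0810536 ]
cb slope -3.8068265494716167 off -0.010764263988008985 -0.010920128997179762 0.0032450010592903586
cb slope -1.8285839455111021 off -0.010595138211652118 -0.010851878429083143 -0.003624303749678333
cb slope -1.0929508447196843 off -0.010787294655670524 -0.010994624444343385 -0.0069201082851755415
cb slope -0.4378380339185275 off -0.01068129285195366 -0.010996048304046 -0.00875794554855431
arm 1 346 y [1.000e-04 6.000e-03 8.210e-02 1.200e-01 1.299e-01] z 0.14737695487961663
pin 28 [-0.07925588  0.08632626  0.17488333] 0.18302293713107592
arm -1 293 y [-0.1317 -0.1023 -0.0672 -0.0061 -0.0006] z 0.14772591881737887
pin 21 [-0.07741288 -0.0727009   0.17713723] 0.18129517552118368
xmin arms -0.08815629886105013
th 9.513258539858136 hook_mid world [0.57250263 0.07113705]
```

```bash
python3 - <<'E'
s=open('st.py').read()
s=s.replace("a=po[po[:,1]>.18][:,:2]; b=","a=po[np.hypot(po[:,0]-.593,po[:,1]-.2056)<.016][:,:2]; b=")
s=s.replace("cb=S[(abs","cb=S[(abs").replace("abs(S[:,0])<.011","abs(S[:,0])<.012").replace("-.145)<.004","-.145)<.0025")
s=s.replace("th-=k[0]","th-=k[0]; o=o+R@[k[1],0]")
s=s.replace("-.15)<.005)&(S[:,0]<-.018)","-.15)<.005)&(S[:,0]<-.025)")
open('st.py','w').write(s)
E
python3 st.py
```

```text
posts 96 92 [0.59138663 0.20465579] [ 0.63706332 -0.05062921] [0.59138238 0.20497779] [ 0.63706791 -0.05046271]
plate ((624.9710693359375, 86.37110137939453), (213.99420166015625, 303.6219482421875), 10.239513397216797)
post dist 0.2594937672765725 yaw 10.140138430876338 o [0.61422515 0.07725754]
cb slope -0.20816599894357277 off -0.0019829641282158306 -0.011998472343608593 0.007567680404150671
cb slope -0.1492200664127693 off -0.0008575380634694616 -0.011929927487267523 0.009498734219355372
cb slope -0.00820989756337597 off -6.401548977716403e-05 -0.011926635265236978 0.010375384578199637
cb slope -8.091840393126417e-05 off 1.5429631122292282e-09 -0.011850665111674994 0.010452030995630636
arm 1 107 y [0.0818 0.0829 0.0875 0.0945 0.096 ] z 0.1500385652229138
pin 28 [-0.05699221  0.08822145  0.17488333] 0.18302293713107592
arm -1 104 y [-0.0764 -0.0758 -0.0709 -0.0647 -0.064 ] z 0.15012577201377647
pin 21 [-0.05790424 -0.07081378  0.17713723] 0.18129517552118368
xmin arms -0.06641078862382718
th 10.505815312199985 hook_mid world [0.55237244 0.0658026 ]
```

Hook centre in the world is about (0.5535, 0.0752) with the stand yaw about 10.1°. The frame is at (0.487, -0.332) with yaw about 10.1°. Moving to above the tab.

Emit:
{"method": "apply_moves", "body": {"commands": [{"x": 0.12, "y": -0.28, "yaw": -0.9, "z": 0.01, "claw": 0.0854}, {"x": 0.12, "y": -0.28, "yaw": -0.9, "z": 0.01, "claw": 0.0854}, {"x": 0.12, "y": -0.28, "yaw": -0.9, "z": 0.01, "claw": 0.0854}, {"x": 0.12, "y": -0.28, "yaw": -0.9, "z": 0.01, "claw": 0.0854}, {"x": 0.12, "y": -0.28, "yaw": -0.9, "z": 0.01, "claw": 0.0854}, {"x": 0.12, "y": -0.28, "yaw": -0.9, "z": 0.01, "claw": 0.0854}, {"x": 0.12, "y": -0.28, "yaw": -0.9, "z": 0.01, "claw": 0.0854}, {"x": 0.12, "y": -0.28, "yaw": -0.9, "z": 0.01, "claw": 0.0854}]}}

```text
time_s: 0.77
tcp_pos: [0.2609, 0.2219, 0.2415]
orientation: [1.747, 2.609, -0.001]
wrist_force: [0.1, 1.0, -0.0]
width: 0.997
finger_force: 0.0
```

Emit:
{"method": "apply_moves", "body": {"commands": [{"x": 0.227, "y": -0.557, "yaw": -0.223, "claw": 0.0854}, {"x": 0.227, "y": -0.557, "yaw": -0.223, "claw": 0.0854}, {"x": 0.227, "y": -0.557, "yaw": -0.223, "claw": 0.0854}, {"x": 0.227, "y": -0.557, "yaw": -0.223, "claw": 0.0854}, {"x": 0.227, "y": -0.557, "yaw": -0.223, "claw": 0.0854}, {"x": 0.227, "y": -0.557, "yaw": -0.223, "claw": 0.0854}, {"x": 0.227, "y": -0.557, "yaw": -0.223, "claw": 0.0854}, {"x": 0.227, "y": -0.557, "yaw": -0.223, "claw": 0.0854}]}}

```text
validation failed for argument at $.co...
```

```bash
python3 -c "
from h import *
s=env.sense();print(s['tcp_pos'],s['orientation'])"
```

```text
[0.26092559 0.2218957  0.24147809] [ 1.74702432e+00  2.60944353e+00 -9.08249471e-04]
```

Emit:
{"method": "apply_moves", "body": {"commands": [{"x": 0.12, "y": -0.3, "yaw": -0.22, "claw": 0.0854}, {"x": 0.12, "y": -0.3, "yaw": -0.22, "claw": 0.0854}, {"x": 0.12, "y": -0.3, "yaw": -0.22, "claw": 0.0854}, {"x": 0.12, "y": -0.3, "yaw": -0.22, "claw": 0.0854}, {"x": 0.12, "y": -0.3, "yaw": -0.22, "claw": 0.0854}, {"x": 0.12, "y": -0.3, "yaw": -0.22, "claw": 0.0854}, {"x": 0.12, "y": -0.3, "yaw": -0.22, "claw": 0.0854}, {"x": 0.12, "y": -0.3, "yaw": -0.22, "claw": 0.0854}]}}

```text
validation failed for argument at $.co...
```

Emit:
{"method": "apply_moves", "body": {"commands": [{"x": 0.107, "y": -0.257, "claw": 0.0854}, {"x": 0.107, "y": -0.257, "claw": 0.0854}, {"x": 0.107, "y": -0.257, "claw": 0.0854}, {"x": 0.107, "y": -0.257, "claw": 0.0854}, {"x": 0.107, "y": -0.257, "claw": 0.0854}, {"x": 0.107, "y": -0.257, "claw": 0.0854}, {"x": 0.107, "y": -0.257, "claw": 0.0854}, {"x": 0.107, "y": -0.257, "claw": 0.0854}]}}

```text
validation failed for argument at $.co...
```

Emit:
{"method": "apply_moves", "body": {"commands": [{"claw": 0.0854}, {"claw": 0.0854}]}}

```text
validation failed for argument at $.co...
```

```bash
python3 -c "
from h import *
from scipy.spatial.transform import Rotation as R
s=env.sense();print(s['tcp_pos'],s['wrist_force'],s['time_s'],s['qpos']);y=R.from_rotvec(s['orientation']).as_matrix();print(y,np.degrees(np.arctan2(y[1,1],y[0,1])))"
```

```text
[0.26092559 0.2218957  0.24147809] [ 0.07347317  1.03922471 -0.0190114 ] 0.7667 [ 7.05970819e-01 -2.18690393e-01 -3.43417488e-01  1.44626675e+00
 -1.43082371e-03  1.88589511e+00]
[[-3.80994402e-01  9.24577017e-01  7.77970296e-04]
 [ 9.24576251e-01  3.80995111e-01 -1.21697634e-03]
 [-1.42159123e-03  2.55631689e-04 -9.99998957e-01]] 22.395336507961787
```

All five fields are apparently required in each row.

Emit:
{"method": "apply_moves", "body": {"commands": [{"x": 0.227, "y": -0.557, "z": 0, "yaw": -0.223, "claw": 0.0854}, {"x": 0.227, "y": -0.557, "z": 0, "yaw": -0.223, "claw": 0.0854}, {"x": 0.227, "y": -0.557, "z": 0, "yaw": -0.223, "claw": 0.0854}, {"x": 0.227, "y": -0.557, "z": 0, "yaw": -0.223, "claw": 0.0854}, {"x": 0.227, "y": -0.557, "z": 0, "yaw": -0.223, "claw": 0.0854}, {"x": 0.227, "y": -0.557, "z": 0, "yaw": -0.223, "claw": 0.0854}, {"x": 0.227, "y": -0.557, "z": 0, "yaw": -0.223, "claw": 0.0854}, {"x": 0.227, "y": -0.557, "z": 0, "yaw": -0.223, "claw": 0.0854}]}}

```text
time_s: 1.43
tcp_pos: [0.3862, -0.0852, 0.2412]
orientation: [2.017, 2.408, 0.0]
wrist_force: [0.4, 0.7, -0.0]
width: 1.001
finger_force: 0.0
```

Emit:
{"method": "apply_moves", "body": {"commands": [{"x": 0.101, "y": -0.247, "z": 0, "yaw": 0, "claw": 0.0854}, {"x": 0.101, "y": -0.247, "z": 0, "yaw": 0, "claw": 0.0854}, {"x": 0.101, "y": -0.247, "z": 0, "yaw": 0, "claw": 0.0854}, {"x": 0.101, "y": -0.247, "z": 0, "yaw": 0, "claw": 0.0854}, {"x": 0.101, "y": -0.247, "z": 0, "yaw": 0, "claw": 0.0854}, {"x": 0.101, "y": -0.247, "z": 0, "yaw": 0, "claw": 0.0854}, {"x": 0.101, "y": -0.247, "z": 0, "yaw": 0, "claw": 0.0854}, {"x": 0.101, "y": -0.247, "z": 0, "yaw": 0, "claw": 0.0854}]}}

```text
time_s: 2.1
tcp_pos: [0.4879, -0.3333, 0.239]
orientation: [-2.019, -2.404, 0.001]
wrist_force: [-1.2, 1.1, 0.1]
width: 1.002
finger_force: 0.0
```

Emit:
{"method": "apply_moves", "body": {"commands": [{"x": 0, "y": 0, "z": 0, "yaw": 0, "claw": 0.0854}, {"x": 0, "y": 0, "z": 0, "yaw": 0, "claw": 0.0854}]}}

```text
time_s: 2.27
tcp_pos: [0.4868, -0.3292, 0.2409]
orientation: [-2.015, -2.408, -0.0]
wrist_force: [-0.3, -0.2, 0.4]
width: 0.999
finger_force: 0.0
```

```bash
cat >> h.py <<'E'
from scipy.spatial.transform import Rotation as Ro
def st():
    s=env.sense(); y=Ro.from_rotvec(s['orientation']).as_matrix()
    print(s['tcp_pos'].round(4),'yaw',np.degrees(np.arctan2(y[1,1],y[0,1])).round(2),'F',s['wrist_force'].round(2),'M',s['ft_torque'].round(2),'t',s['time_s'],'w',s['width'],s['finger_force'])
E
python3 -c "
from h import *
st()"
```

```text
[ 0.4868 -0.3292  0.2409] yaw 10.14 F [-0.27 -0.22  0.45] M [-0.01  0.03  0.01] t 2.2667 w 0.9985013270178125 0.0
```

Emit:
{"method": "apply_moves", "body": {"commands": [{"x": 0, "y": -0.003, "z": -0.03, "yaw": 0, "claw": 0.0854}, {"x": 0, "y": -0.003, "z": -0.06, "yaw": 0, "claw": 0.0854}, {"x": 0, "y": -0.003, "z": -0.09, "yaw": 0, "claw": 0.0854}, {"x": 0, "y": -0.003, "z": -0.11, "yaw": 0, "claw": 0.0854}, {"x": 0, "y": -0.003, "z": -0.117, "yaw": 0, "claw": 0.0854}, {"x": 0, "y": -0.003, "z": -0.117, "yaw": 0, "claw": 0.0854}, {"x": 0, "y": -0.003, "z": -0.117, "yaw": 0, "claw": 0.05}, {"x": 0, "y": -0.003, "z": -0.117, "yaw": 0, "claw": 0.03}]}}

```text
time_s: 2.93
tcp_pos: [0.4881, -0.3329, 0.1265]
orientation: [2.014, 2.407, 0.0]
wrist_force: [0.2, 0.2, 0.2]
width: 0.747
finger_force: 0.0
```

Emit:
{"method": "apply_moves", "body": {"commands": [{"x": 0, "y": 0, "z": 0, "yaw": 0, "claw": 0.02}, {"x": 0, "y": 0, "z": 0, "yaw": 0, "claw": 0.01}, {"x": 0, "y": 0, "z": 0, "yaw": 0, "claw": 0}, {"x": 0, "y": 0, "z": 0, "yaw": 0, "claw": 0}, {"x": 0, "y": 0, "z": 0, "yaw": 0, "claw": 0}, {"x": 0, "y": 0, "z": 0, "yaw": 0, "claw": 0}]}}

```text
time_s: 3.43
tcp_pos: [0.4875, -0.3332, 0.125]
orientation: [2.016, 2.408, -0.0]
wrist_force: [-0.9, -0.1, 4.6]
width: 0.157
finger_force: 59.4
```

```bash
python3 -c "
from h import *
st()"
```

```text
[ 0.4875 -0.3332  0.125 ] yaw 10.13 F [-0.87 -0.13  4.65] M [-0.02  0.17  0.02] t 3.4333 w 0.1569898547157031 59.413002133369446
```

Emit:
{"method": "apply_moves", "body": {"commands": [{"x": 0, "y": 0, "z": 0.01, "yaw": 0, "claw": 0}, {"x": 0, "y": 0, "z": 0.03, "yaw": 0, "claw": 0}, {"x": 0, "y": 0, "z": 0.055, "yaw": 0, "claw": 0}, {"x": 0, "y": 0, "z": 0.08, "yaw": 0, "claw": 0}, {"x": 0, "y": 0, "z": 0.1, "yaw": 0, "claw": 0}, {"x": 0, "y": 0, "z": 0.11, "yaw": 0, "claw": 0}, {"x": 0, "y": 0, "z": 0.11, "yaw": 0, "claw": 0}, {"x": 0, "y": 0, "z": 0.11, "yaw": 0, "claw": 0}]}}

```text
time_s: 4.1
tcp_pos: [0.4872, -0.3328, 0.2337]
orientation: [-2.016, -2.409, -0.0]
wrist_force: [0.6, 0.0, -4.4]
width: 0.155
finger_force: 58.9
```

Emit:
{"method": "apply_moves", "body": {"commands": [{"x": -0.008, "y": 0.03, "z": 0, "yaw": 0, "claw": 0}, {"x": -0.015, "y": 0.065, "z": 0, "yaw": 0, "claw": 0}, {"x": -0.022, "y": 0.1, "z": 0, "yaw": 0, "claw": 0}, {"x": -0.028, "y": 0.135, "z": 0, "yaw": 0, "claw": 0}, {"x": -0.034, "y": 0.165, "z": 0, "yaw": 0, "claw": 0}, {"x": -0.038, "y": 0.185, "z": 0, "yaw": 0, "claw": 0}, {"x": -0.04, "y": 0.195, "z": 0, "yaw": 0, "claw": 0}, {"x": -0.04, "y": 0.2, "z": 0, "yaw": 0, "claw": 0}]}}

```text
time_s: 4.77
tcp_pos: [0.4462, -0.1314, 0.233]
orientation: [-2.013, -2.409, 0.001]
wrist_force: [0.7, 0.1, -3.7]
width: 0.161
finger_force: 59.1
```

Emit:
{"method": "apply_moves", "body": {"commands": [{"x": -0.003, "y": 0.03, "z": 0, "yaw": 0, "claw": 0}, {"x": -0.006, "y": 0.065, "z": 0, "yaw": 0, "claw": 0}, {"x": -0.009, "y": 0.1, "z": 0, "yaw": 0, "claw": 0}, {"x": -0.012, "y": 0.13, "z": 0, "yaw": 0, "claw": 0}, {"x": -0.015, "y": 0.16, "z": 0, "yaw": 0, "claw": 0}, {"x": -0.017, "y": 0.178, "z": 0, "yaw": 0, "claw": 0}, {"x": -0.017, "y": 0.187, "z": 0, "yaw": 0, "claw": 0}, {"x": -0.017, "y": 0.187, "z": 0, "yaw": 0, "claw": 0}]}}

```text
time_s: 5.43
tcp_pos: [0.4305, 0.055, 0.2335]
orientation: [-2.014, -2.41, 0.001]
wrist_force: [-0.1, 0.8, -3.3]
width: 0.158
finger_force: 59.1
```

```bash
python3 -c "
from h import *
st()
c=env.capture('top');np.savez('top1.npz',**c);cv2.imwrite('pics/top1.png',cv2.resize(c['frame'][150:300,110:310,::-1],(800,600)))
"
```

```text
[0.4305 0.055  0.2335] yaw 10.25 F [-0.08  0.82 -3.27] M [ 0.02 -0.04 -0.03] t 5.4333 w 0.15750012016664758 59.110543727874756
```

View pics/top1.png

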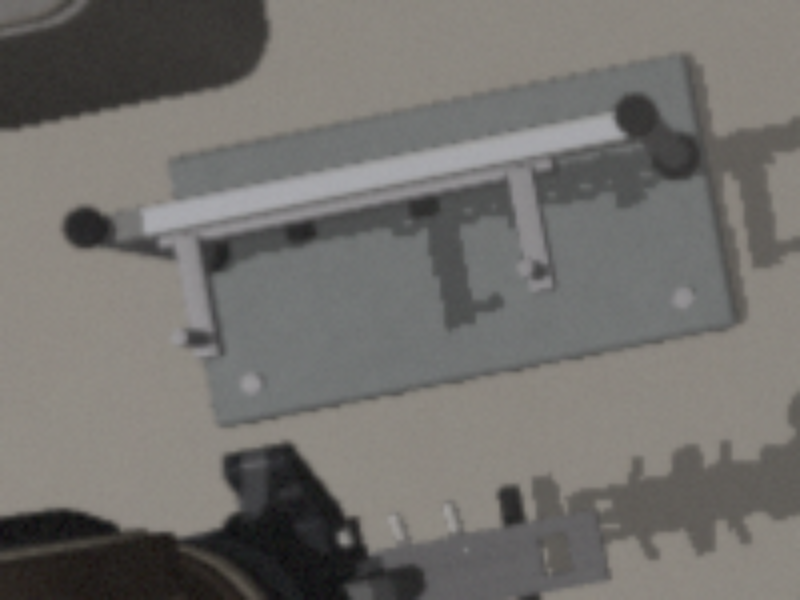

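The rail is held just in front of the stand. Its right end is at about (600,550) in the crop, with the slot at (555,550). Checking in-hand pose from depth in both cameras.

Run:
```python
from h import *
th=np.radians(10.14);R=np.array([[np.cos(th),-np.sin(th)],[np.sin(th),np.cos(th)]])
ctr=np.array([.4302,.056])
for n in('top','scene'):
    c=dict(np.load('top1.npz')) if n=='top' else env.capture(n)
    W=cloud(c).reshape(-1,3); S=np.c_[(W[:,:2]-ctr)@R,W[:,2]]
    m=(abs(S[:,0])<.03)&(abs(S[:,1])<.12)&(abs(S[:,1])>.04)&(abs(S[:,2]-.226)<.008); q=S[m]
    for s in(1,-1):
        k=q[q[:,1]*s>0]
        if len(k)>30: print(n,s,len(k),'x',np.percentile(k[:,0],[1,50,99]).round(4),'y',np.percentile(k[:,1],[0.5,99.5]).round(4),'z',np.median(k[:,2]).round(4),'slope',np.polyfit(k[:,1],k[:,2],1)[0].round(3),np.polyfit(k[:,0],k[:,2],1)[0].round(3),np.polyfit(k[:,1],k[:,0],1)[0].round(3))
```

```text
top -1 599 x [-0.0144  0.0004  0.0153] y [-0.1006 -0.0405] z 0.2251 slope -0.002 -0.0 -0.002
scene 1 348 x [-0.0186 -0.0039  0.0155] y [0.0404 0.1016] z 0.2234 slope -0.015 0.025 0.011
scene -1 384 x [-0.0171 -0.0033  0.015 ] y [-0.1005 -0.0408] z 0.2243 slope -0.004 0.05 -0.004
```

Emit:
{"method": "apply_moves", "body": {"commands": [{"x": 0.015, "y": 0.002, "z": 0, "yaw": 0, "claw": 0}, {"x": 0.035, "y": 0.006, "z": 0, "yaw": 0, "claw": 0}, {"x": 0.06, "y": 0.01, "z": 0, "yaw": 0, "claw": 0}, {"x": 0.085, "y": 0.014, "z": 0, "yaw": 0, "claw": 0}, {"x": 0.105, "y": 0.017, "z": 0, "yaw": 0, "claw": 0}, {"x": 0.118, "y": 0.019, "z": 0, "yaw": 0, "claw": 0}, {"x": 0.123, "y": 0.0195, "z": 0, "yaw": 0, "claw": 0}, {"x": 0.123, "y": 0.0195, "z": 0, "yaw": 0, "claw": 0}]}}

```text
time_s: 6.2
tcp_pos: [0.5542, 0.0723, 0.2332]
orientation: [-2.018, -2.407, 0.002]
wrist_force: [-0.3, -0.4, -3.0]
width: 0.155
finger_force: 59.5
```

Emit:
{"method": "apply_moves", "body": {"commands": [{"x": 0, "y": 0, "z": -0.01, "yaw": 0, "claw": 0}, {"x": 0, "y": 0, "z": -0.02, "yaw": 0, "claw": 0}, {"x": 0, "y": 0, "z": -0.03, "yaw": 0, "claw": 0}, {"x": 0, "y": 0, "z": -0.03, "yaw": 0, "claw": 0}, {"x": 0, "y": 0, "z": -0.03, "yaw": 0, "claw": 0}, {"x": 0, "y": 0, "z": -0.03, "yaw": 0, "claw": 0}]}}

```text
time_s: 6.7
tcp_pos: [0.5528, 0.0737, 0.2045]
orientation: [2.016, 2.409, 0.0]
wrist_force: [0.2, 0.5, -2.6]
width: 0.16
finger_force: 59.4
```

```bash
python3 -c "
from h import *
st()
c=env.capture('top');np.savez('top2.npz',**c);a=cv2.resize(c['frame'][170:260,120:280,::-1],(640,360),interpolation=cv2.INTER_CUBIC)
c=env.capture('scene');np.savez('scene2.npz',**c);b=cv2.resize(c['frame'][150:210,165:325,::-1],(640,240),interpolation=cv2.INTER_CUBIC)
cv2.imwrite('pics/m2.png',np.vstack([a,b]))
"
```

```text
[0.5528 0.0737 0.2045] yaw 10.15 F [ 0.16  0.47 -2.61] M [ 0.02  0.01 -0.02] t 6.7 w 0.1596236340571574 59.42596077919006
```

View pics/m2.png

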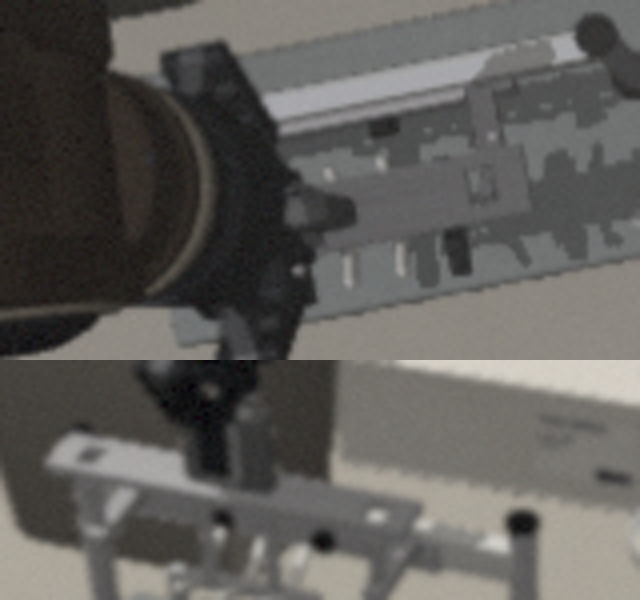

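The right pin shows inside the right slot in the top view, at about (482,185). Descending gently to near tip height.

Emit:
{"method": "apply_moves", "body": {"commands": [{"x": 0.001, "y": 0.0005, "z": -0.003, "yaw": 0, "claw": 0}, {"x": 0.001, "y": 0.0005, "z": -0.006, "yaw": 0, "claw": 0}, {"x": 0.001, "y": 0.0005, "z": -0.008, "yaw": 0, "claw": 0}, {"x": 0.001, "y": 0.0005, "z": -0.009, "yaw": 0, "claw": 0}, {"x": 0.001, "y": 0.0005, "z": -0.009, "yaw": 0, "claw": 0}, {"x": 0.001, "y": 0.0005, "z": -0.009, "yaw": 0, "claw": 0}]}}

```text
time_s: 7.3
tcp_pos: [0.5542, 0.0742, 0.1952]
orientation: [-2.016, -2.409, 0.0]
wrist_force: [-0.8, -0.6, -3.7]
width: 0.155
finger_force: 59.5
```

Emit:
{"method": "apply_moves", "body": {"commands": [{"x": 0, "y": 0, "z": -0.001, "yaw": 0, "claw": 0}, {"x": 0, "y": 0, "z": -0.002, "yaw": 0, "claw": 0}, {"x": 0, "y": 0, "z": -0.002, "yaw": 0, "claw": 0}, {"x": 0, "y": 0, "z": -0.002, "yaw": 0, "claw": 0}]}}

```text
time_s: 7.63
tcp_pos: [0.5542, 0.0742, 0.1932]
orientation: [-2.016, -2.409, 0.0]
wrist_force: [0.4, 1.1, -3.7]
width: 0.156
finger_force: 59.5
```

```bash
python3 -c "
from h import *
st()"
```

```text
[0.5542 0.0742 0.1932] yaw 10.14 F [ 0.35  1.08 -3.75] M [-0.   -0.02 -0.05] t 7.6333 w 0.15625869890188812 59.453866481781006
```

Now 1 mm steps, watching the force.

Emit:
{"method": "apply_moves", "body": {"commands": [{"x": 0, "y": 0, "z": -0.0005, "yaw": 0, "claw": 0}, {"x": 0, "y": 0, "z": -0.001, "yaw": 0, "claw": 0}, {"x": 0, "y": 0, "z": -0.001, "yaw": 0, "claw": 0}]}}

```text
time_s: 7.88
tcp_pos: [0.5542, 0.0742, 0.1922]
orientation: [-2.016, -2.409, 0.0]
wrist_force: [-0.1, -0.6, -3.2]
width: 0.158
finger_force: 59.5
```

Emit:
{"method": "apply_moves", "body": {"commands": [{"x": 0, "y": 0, "z": -0.0005, "yaw": 0, "claw": 0}, {"x": 0, "y": 0, "z": -0.001, "yaw": 0, "claw": 0}, {"x": 0, "y": 0, "z": -0.001, "yaw": 0, "claw": 0}]}}

```text
time_s: 8.13
tcp_pos: [0.5542, 0.0742, 0.1912]
orientation: [-2.016, -2.409, 0.0]
wrist_force: [-0.7, 0.3, -3.3]
width: 0.158
finger_force: 59.5
```

```bash
python3 -c "
from h import *
st()"
```

```text
[0.5542 0.0742 0.1912] yaw 10.14 F [-0.72  0.28 -3.35] M [0.01 0.01 0.  ] t 8.1333 w 0.15812359828470868 59.453877210617065
```

Emit:
{"method": "apply_moves", "body": {"commands": [{"x": 0, "y": 0, "z": -0.0005, "yaw": 0, "claw": 0}, {"x": 0, "y": 0, "z": -0.001, "yaw": 0, "claw": 0}, {"x": 0, "y": 0, "z": -0.001, "yaw": 0, "claw": 0}]}}

```text
time_s: 8.38
tcp_pos: [0.5542, 0.0742, 0.1902]
orientation: [-2.016, -2.409, 0.0]
wrist_force: [0.0, 0.4, -3.6]
width: 0.155
finger_force: 59.5
```

```bash
python3 -c "
from h import *
st()"
```

```text
[0.5542 0.0742 0.1902] yaw 10.14 F [ 0.04  0.45 -3.62] M [-0.05 -0.01  0.02] t 8.3833 w 0.1553790537145292 59.45394694805145
```

Emit:
{"method": "apply_moves", "body": {"commands": [{"x": 0, "y": 0, "z": -0.0005, "yaw": 0, "claw": 0}, {"x": 0, "y": 0, "z": -0.001, "yaw": 0, "claw": 0}, {"x": 0, "y": 0, "z": -0.001, "yaw": 0, "claw": 0}]}}

```text
time_s: 8.63
tcp_pos: [0.5542, 0.0742, 0.1892]
orientation: [-2.016, -2.409, 0.0]
wrist_force: [0.1, -0.4, -2.7]
width: 0.156
finger_force: 59.5
```

Emit:
{"method": "apply_moves", "body": {"commands": [{"x": 0, "y": 0, "z": -0.0005, "yaw": 0, "claw": 0}, {"x": 0, "y": 0, "z": -0.001, "yaw": 0, "claw": 0}, {"x": 0, "y": 0, "z": -0.001, "yaw": 0, "claw": 0}]}}

```text
time_s: 8.88
tcp_pos: [0.5542, 0.0742, 0.1882]
orientation: [-2.016, -2.409, 0.0]
wrist_force: [0.5, -0.6, -4.5]
width: 0.156
finger_force: 59.5
```

```bash
python3 -c "
from h import *
st()"
```

```text
[0.5542 0.0742 0.1882] yaw 10.14 F [ 0.47 -0.64 -4.52] M [0.02 0.04 0.03] t 8.8833 w 0.1562408806272707 59.453558921813965
```

No force well below tip height, so the pins are in the slots. Continuing down.

Emit:
{"method": "apply_moves", "body": {"commands": [{"x": 0, "y": 0, "z": -0.001, "yaw": 0, "claw": 0}, {"x": 0, "y": 0, "z": -0.002, "yaw": 0, "claw": 0}, {"x": 0, "y": 0, "z": -0.003, "yaw": 0, "claw": 0}, {"x": 0, "y": 0, "z": -0.004, "yaw": 0, "claw": 0}, {"x": 0, "y": 0, "z": -0.004, "yaw": 0, "claw": 0}]}}

```text
time_s: 9.3
tcp_pos: [0.5541, 0.0742, 0.184]
orientation: [-2.016, -2.409, 0.001]
wrist_force: [0.4, 0.0, -2.8]
width: 0.155
finger_force: 59.5
```

Emit:
{"method": "apply_moves", "body": {"commands": [{"x": 0, "y": 0, "z": -0.001, "yaw": 0, "claw": 0}, {"x": 0, "y": 0, "z": -0.002, "yaw": 0, "claw": 0}, {"x": 0, "y": 0, "z": -0.003, "yaw": 0, "claw": 0}, {"x": 0, "y": 0, "z": -0.004, "yaw": 0, "claw": 0}, {"x": 0, "y": 0, "z": -0.004, "yaw": 0, "claw": 0}]}}

```text
time_s: 9.72
tcp_pos: [0.5541, 0.0742, 0.18]
orientation: [-2.016, -2.409, 0.0]
wrist_force: [0.6, -0.2, -3.2]
width: 0.155
finger_force: 59.5
```

```bash
python3 -c "
from h import *
st()"
```

```text
[0.5541 0.0742 0.18  ] yaw 10.14 F [ 0.64 -0.16 -3.22] M [-0.   -0.04 -0.03] t 9.7167 w 0.1546875163882275 59.453755617141724
```

Home is expected at TCP z of about 0.165.

Emit:
{"method": "apply_moves", "body": {"commands": [{"x": 0, "y": 0, "z": -0.001, "yaw": 0, "claw": 0}, {"x": 0, "y": 0, "z": -0.003, "yaw": 0, "claw": 0}, {"x": 0, "y": 0, "z": -0.005, "yaw": 0, "claw": 0}, {"x": 0, "y": 0, "z": -0.006, "yaw": 0, "claw": 0}, {"x": 0, "y": 0, "z": -0.006, "yaw": 0, "claw": 0}]}}

```text
time_s: 10.13
tcp_pos: [0.554, 0.0741, 0.1739]
orientation: [-2.016, -2.409, 0.001]
wrist_force: [-0.3, 0.6, -3.1]
width: 0.158
finger_force: 59.5
```

Emit:
{"method": "apply_moves", "body": {"commands": [{"x": 0, "y": 0, "z": -0.001, "yaw": 0, "claw": 0}, {"x": 0, "y": 0, "z": -0.002, "yaw": 0, "claw": 0}, {"x": 0, "y": 0, "z": -0.003, "yaw": 0, "claw": 0}, {"x": 0, "y": 0, "z": -0.004, "yaw": 0, "claw": 0}, {"x": 0, "y": 0, "z": -0.005, "yaw": 0, "claw": 0}, {"x": 0, "y": 0, "z": -0.005, "yaw": 0, "claw": 0}]}}

```text
time_s: 10.63
tcp_pos: [0.5541, 0.0741, 0.169]
orientation: [-2.016, -2.409, 0.0]
wrist_force: [0.3, -0.2, -2.6]
width: 0.158
finger_force: 59.5
```

```bash
python3 -c "
from h import *
st()"
```

```text
[0.5541 0.0741 0.169 ] yaw 10.14 F [ 0.28 -0.17 -2.59] M [-0.01 -0.    0.04] t 10.6333 w 0.15809476608256384 59.45394158363342
```

Emit:
{"method": "apply_moves", "body": {"commands": [{"x": 0, "y": 0, "z": -0.0007, "yaw": 0, "claw": 0}, {"x": 0, "y": 0, "z": -0.0014, "yaw": 0, "claw": 0}, {"x": 0, "y": 0, "z": -0.002, "yaw": 0, "claw": 0}, {"x": 0, "y": 0, "z": -0.0025, "yaw": 0, "claw": 0}, {"x": 0, "y": 0, "z": -0.0025, "yaw": 0, "claw": 0}]}}

```text
time_s: 11.05
tcp_pos: [0.5542, 0.0742, 0.1666]
orientation: [-2.016, -2.409, 0.0]
wrist_force: [-0.0, -0.3, -2.8]
width: 0.156
finger_force: 59.5
```

Emit:
{"method": "apply_moves", "body": {"commands": [{"x": 0, "y": 0, "z": -0.0004, "yaw": 0, "claw": 0}, {"x": 0, "y": 0, "z": -0.0008, "yaw": 0, "claw": 0}, {"x": 0, "y": 0, "z": -0.0008, "yaw": 0, "claw": 0}]}}

```text
time_s: 11.3
tcp_pos: [0.5542, 0.0742, 0.1659]
orientation: [-2.016, -2.409, 0.0]
wrist_force: [0.3, 0.8, -3.5]
width: 0.155
finger_force: 59.5
```

Emit:
{"method": "apply_moves", "body": {"commands": [{"x": 0, "y": 0, "z": -0.0003, "yaw": 0, "claw": 0}, {"x": 0, "y": 0, "z": -0.0006, "yaw": 0, "claw": 0}, {"x": 0, "y": 0, "z": -0.0006, "yaw": 0, "claw": 0}]}}

```text
time_s: 11.55
tcp_pos: [0.5543, 0.0742, 0.1654]
orientation: [2.016, 2.409, 0.0]
wrist_force: [-0.4, 0.1, -3.0]
width: 0.155
finger_force: 59.5
```

```bash
python3 -c "
from h import *
st()"
```

```text
[0.5543 0.0742 0.1654] yaw 10.14 F [-0.35  0.07 -2.96] M [0.06 0.04 0.01] t 11.55 w 0.15466491504086552 59.47085380554199
```

Emit:
{"method": "apply_moves", "body": {"commands": [{"x": 0, "y": 0, "z": -0.0002, "yaw": 0, "claw": 0}, {"x": 0, "y": 0, "z": -0.0004, "yaw": 0, "claw": 0}, {"x": 0, "y": 0, "z": -0.0004, "yaw": 0, "claw": 0}]}}

```text
time_s: 11.8
tcp_pos: [0.5543, 0.0741, 0.1653]
orientation: [2.016, 2.409, 0.001]
wrist_force: [-1.1, -0.9, -1.6]
width: 0.158
finger_force: 59.8
```

```bash
python3 -c "
from h import *
st()"
```

```text
[0.5543 0.0741 0.1653] yaw 10.14 F [-1.09 -0.93 -1.62] M [-0.02  0.13  0.06] t 11.8 w 0.15841519193940415 59.78871524333954
```

Emit:
{"method": "apply_moves", "body": {"commands": [{"x": 0, "y": 0, "z": -0.0003, "yaw": 0, "claw": 0}, {"x": 0, "y": 0, "z": -0.0005, "yaw": 0, "claw": 0}, {"x": 0, "y": 0, "z": -0.0005, "yaw": 0, "claw": 0}, {"x": 0, "y": 0, "z": -0.0005, "yaw": 0, "claw": 0}]}}

```text
time_s: 12.13
tcp_pos: [0.5544, 0.074, 0.165]
orientation: [2.016, 2.408, 0.001]
wrist_force: [-0.5, -1.8, 2.8]
width: 0.159
finger_force: 60.4
```

Run:
```python
from h import *
st()
th=np.radians(10.14);R=np.array([[np.cos(th),-np.sin(th)],[np.sin(th),np.cos(th)]])
ctr=np.array([.5538,.0752])
for n in('top','scene'):
    c=env.capture(n); cv2.imwrite(f'pics/{n}3.png',c['frame'][...,::-1])
    if n=='scene': cv2.imwrite('pics/m3.png',cv2.resize(c['frame'][150:230,165:325,::-1],(800,400),interpolation=cv2.INTER_CUBIC))
    W=cloud(c).reshape(-1,3); S=np.c_[(W[:,:2]-ctr)@R,W[:,2]]
    q=S[(abs(S[:,0])<.013)&(abs(S[:,1])<.1)&(abs(S[:,1])>.04)&(abs(S[:,2]-.156)<.02)]
    for s in(1,-1):
        k=q[q[:,1]*s>0]
        if len(k)>30: print(n,s,len(k),'z',np.percentile(k[:,2],[10,50,90]).round(4),np.polyfit(k[:,1],k[:,2],1)[0].round(3))
```

```text
[0.5544 0.074  0.165 ] yaw 10.13 F [-0.54 -1.84  2.77] M [-0.07  0.36  0.13] t 12.1333 w 0.15874779991935287 60.37938416004181
top -1 450 z [0.1538 0.1566 0.1584] 0.013
scene 1 218 z [0.1516 0.1553 0.1634] 0.051
scene -1 251 z [0.151 0.156 0.16 ] 0.004
```

View pics/m3.png

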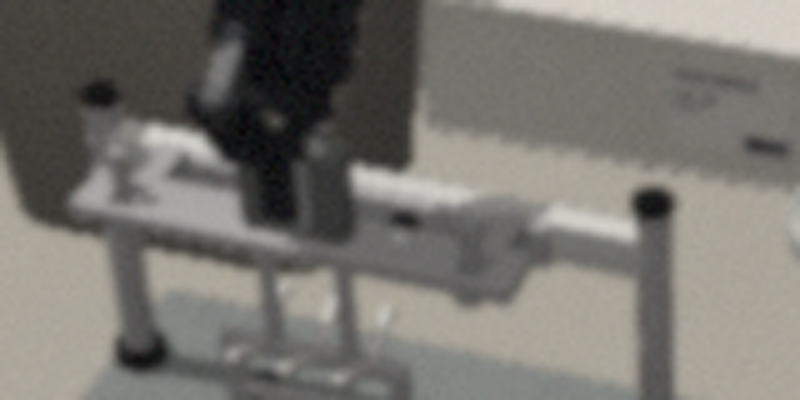

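Both pins stick up through the slots, at about (120,165) and (470,230). The rail top is at 0.156 m at both ends, so the frame is home with about 6 N of contact. I'll hold briefly, then release and retreat.

Emit:
{"method": "apply_moves", "body": {"commands": [{"x": 0, "y": 0, "z": 0, "yaw": 0, "claw": 0}, {"x": 0, "y": 0, "z": 0, "yaw": 0, "claw": 0}, {"x": 0, "y": 0, "z": 0, "yaw": 0, "claw": 0}, {"x": 0, "y": 0, "z": 0, "yaw": 0, "claw": 0.02}, {"x": 0, "y": 0, "z": 0, "yaw": 0, "claw": 0.03}, {"x": 0, "y": 0, "z": 0, "yaw": 0, "claw": 0.045}, {"x": 0, "y": 0, "z": 0, "yaw": 0, "claw": 0.05}, {"x": 0, "y": 0, "z": 0, "yaw": 0, "claw": 0.05}]}}

```text
time_s: 12.9
tcp_pos: [0.5542, 0.0743, 0.1642]
orientation: [-2.016, -2.409, 0.0]
wrist_force: [0.5, 0.4, 0.7]
width: 0.584
finger_force: 0.0
```

Emit:
{"method": "apply_moves", "body": {"commands": [{"x": 0, "y": 0, "z": 0, "yaw": 0, "claw": 0.05}, {"x": 0, "y": 0, "z": 0.01, "yaw": 0, "claw": 0.05}, {"x": 0, "y": 0, "z": 0.03, "yaw": 0, "claw": 0.05}, {"x": 0, "y": 0, "z": 0.06, "yaw": 0, "claw": 0.05}, {"x": 0, "y": 0, "z": 0.09, "yaw": 0, "claw": 0.05}, {"x": 0, "y": 0, "z": 0.11, "yaw": 0, "claw": 0.05}, {"x": 0, "y": 0, "z": 0.12, "yaw": 0, "claw": 0.05}, {"x": 0, "y": 0, "z": 0.12, "yaw": 0, "claw": 0.05}]}}

```text
time_s: 13.57
tcp_pos: [0.5552, 0.0743, 0.2882]
orientation: [2.014, 2.406, 0.006]
wrist_force: [-0.9, 0.9, 0.7]
width: 0.588
finger_force: 0.0
```

Run:
```python
from h import *
st()
c=env.capture('scene'); cv2.imwrite('pics/m4.png',cv2.resize(c['frame'][150:270,165:325,::-1],(800,600),interpolation=cv2.INTER_CUBIC))
th=np.radians(10.14);R=np.array([[np.cos(th),-np.sin(th)],[np.sin(th),np.cos(th)]])
W=cloud(c).reshape(-1,3); S=np.c_[(W[:,:2]-[.5538,.0752])@R,W[:,2]]
q=S[(abs(S[:,0])<.013)&(abs(S[:,1])<.1)&(abs(S[:,1])>.04)&(abs(S[:,2]-.156)<.02)]
print([np.median(q[q[:,1]*s>0,2]) for s in(1,-1)])
```

```text
[0.5552 0.0743 0.2882] yaw 10.14 F [-0.9   0.95  0.69] M [ 0.02 -0.01  0.02] t 13.5667 w 0.5879540295933512 0.0
[np.float64(0.1557381344354409), np.float64(0.15516377232900602)]
```

View pics/m4.png

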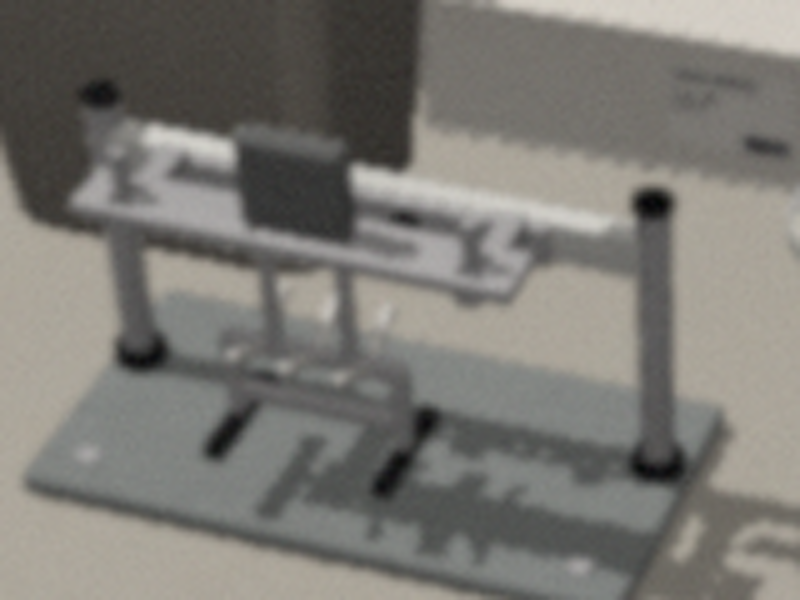

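The frame hangs level on both hooks, with pins at (125,170) and (475,240), and the gripper is clear. Handing in.

```bash
python3 -c "
from h import *
print(env.sign_off())"
```

```text
the job is handed in; nothing more can be done
None
```

The drying frame hangs released and level on both hooks, with the rail fully down at both ends in the last depth check, no contact force above about 6 N by my wrist readings, and the job handed in at about 14 s; the sign-off returned no verdict.

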